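Hang the second nut caddy on the sprung hook

TASK

Hang the small nut caddy that stands on the bench onto the hook of the stand, in front of the caddy that already hangs there: pass its bail over the upturned tip, gently push the hanging caddy back against the sprung collar until there is room, and lower it so that its grip sits down on the bar behind the tip. Let go, so that the spring holds both caddies together against the tip; the first caddy must stay on the hook, nothing may be forced, and the other things on the bench are to be left alone.

Things in the scene. Friction and masses are not known exactly. Their poses are not given: they have to be found in the camera images.
- caddy_loose: Nut caddy standing on the bench, to be hung; 0.10 to 0.20 kg. Open aluminium tray 40 (x) x 84 (y) x 34 mm high with steel nuts, a steel wire bail 90 mm wide over it (in the y-z plane), and on the bail's crown a black grip block 44 mm long (x), 24 mm wide (y), its top 145 mm above the origin. Origin: centre of the tray's underside, z up. Front and back are alike.
- caddy_grip (a point): Point in that grip block to take it from above, across its 24 mm (fingers closing along y): 128 mm above the tray's underside. The block is free to grip from 105 to 145 mm above the underside; the level bail wires leave its sides at 95 to 102 mm.
- caddy_groove (a point): Middle of the roof of the groove under that grip block, 100 mm above the tray's underside. The groove runs along x, 15 mm wide between cheeks that reach 7.5 mm lower; its roof rests on the bar when hung. The opening from groove to tray is 66 mm high and about 70 mm wide.
- caddy_hung: The same kind of caddy, hanging on the bar by its groove, its x axis along the bar; origin: centre of the tray's underside, 65 mm above the bench. It slides along the bar between sprung collar and upturned tip and starts anywhere between them. Pushing it along adds up to about 2 N of friction.
- stand: Steel hook stand fixed to the bench, in another place and at another yaw each time. Origin: on the bench, under the front face of the clamp that holds the bar; z up. Its post, 200 mm high, is at x = +13 to +39 mm. A round steel bar 10 mm thick runs level from the clamp along the stand's -x axis (towards the robot) at y = 0; its top is 165 mm above the bench.
- bar_nominal (a point): Nominal place of the inner face of the bar's upturned tip, on the bar's top, 125 mm from the clamp. The tip is 8 mm long, 10 mm wide and rises 11 mm above the bar. The bar can be pushed through its clamp: the true tip (and collar with it) is fixed anywhere up to 12 mm farther in or out along the stand's x; this is not measured.
- bar_clamp (a point): Top of the bar at the clamp. Near it a black rubber collar, 29 mm across, is pushed to the tip by a 2 N/mm spring. Free, its face is 85.5 mm from the tip's inner face, hard home (14 N) 92.5 mm; two grips need 88 mm. So about 9 to 12 N on the row, friction included, makes room; over 20 N is forcing it. The row keeps under about 5 N once behind the tip.
- box_white: White carton 74 x 102 x 66 mm, a bystander; it and the standing caddy swap places at random. Origin: centre of its underside.
- pliers: Red-handled pliers lying flat, 170 mm, bystander.
- bearing: Ball bearing, 52 mm diameter, 15 mm high, bystander.
- carton_fuses: Small pale carton 51 x 75 x 41 mm, bystander.

How it is judged:
By the outcome, as a careful person would: the job done as asked, in the order asked, and still so for the second after the job is handed in, with the robot touching nothing.
It also fails if it takes over 67 s, if anything falls off the work surface, if the arm or the gripper's body presses on something with over 40 N, if the wrist force passes 120 N, or if a joint passes its speed limit or range.

ROBOT

A 6-joint arm with a two-finger parallel gripper is mounted at the origin on a cart in front of the work surface, level with it; the furniture and walls round the work are solid. World frame = base frame: x ahead of the robot, y to its left, z up, the work surface at z = 0. Lengths are in m, angles in degrees, forces in N, time in s.
With the tool pointing down it reaches from about 0.35 to 0.875 m from the base axis. Payload 4.2 kg.
Tool frame: the origin (TCP) lies on the centre line of the jaws, within the pads' length; the fingertips stand 11 mm ahead of it and the grasp point (between the pads) lies 8 mm behind it; z points along the fingers, y is the line along which they close (so a half turn about z gives the same grasp; the last joint's range is limited). The gripper opens to 87 mm and grips with 3 to 60 N. Pads are 19 mm wide; open, the fingers measure 117 mm over their backs; the gripper's body (75 mm by 190 mm) begins 51 mm behind the grasp point.
Start: joints at [78.186, 22.042, 0.453, 0, -68.411, -14.817], TCP at [0.28, 0.559, 0.234] pointing down, gripper open.
Joint ranges: [-179.83, 179.83], [-69.29, 118.12], [-61.27, 80.66], [-181.25, 117.63], [-171.15, -9.14], [-177.46, 177.46]. Speed limits (degrees/s): [159.86, 159.86, 180, 180, 180, 180].

INTERFACE

Orientations are given as a 3x3 rotation matrix whose columns are the frame's x, y, z axes.
In Python, from station import r gives the robot as it stands.
- The arm moves only by the tool servo_tool, never from a script. Its argument "commands" is a list that holds one entry, the list of rows, each a list of 7 numbers: the closure, from 0 (fully open) to 1 (shut), then the shift along the tool's x, y, z in mm, then the turn, a rotation vector about the tool's x, y, z in rad. In form: [[[claw, x, y, z, ax, ay, az], ...]]. A call has exactly 5 rows; each row is the pose to reach, as a shift and turn from the pose commanded when the call began, along the tool's axes at that moment; what a row does not reach only later rows make up. A row lasts 1/10 s, in which the tool goes at most 50 mm and 8.59 degrees, less where a joint would pass 70% of its speed; a pose out of reach is approached as far as the arm can. A call with a gripper value outside its range is refused whole. The fingers move at their own pace and stop on an object; the grip force is fixed at half the most. Time passes only in rows, so rows that repeat a pose let the fingers close, or fill a call up. It gives the time, the measured TCP pose, the force, the opening and the grip force at its end, in the units of the state.
- r.sense(): the state, without advancing time (a new reading comes with each control period).
- r.capture(name): name is "scene" or "top" or "wrist"; returns a dict with "pixels" (480x640x3 uint8, red, green, blue), "camera_matrix" (3x3 intrinsics, pixels), "R" (3x3) and "t" (3): a world point X has camera coordinates R X + t. Camera axes: x right, y down, z forward; pixel columns grow to the right and rows downward; lengths in m; the calibration is good to about 2 mm. A picture is of the moment at which its call begins. There is no depth.
- r.finish_job(): hands the job in; it is judged then, once.
The state is a dict: "time_s": time; "joints": joint angles; "joint_velocities": joint speeds; "effort": joint torques, N m; "tcp_pos": TCP position; "ee_rot": TCP orientation; "wrist_force": force on the tool from outside, world axes, zero at the start; "moment": the same for the moment, N m; "gripper_width": opening from 0.0 (shut) to 1.0 (fully open); "gripper_force": force on a finger pad.
Only numpy, scipy, OpenCV 4.12 (cv2) and the standard library are available. Lean on these libraries where they do the work, as an engineer would, in place of code of your own. Each camera call takes 0.05 s, during which the arm holds its last target. There are 200 camera calls.

## Working session

There is one attempt and no reset: what is moved stays moved. The work goes in short steps, Python scripts to look and compute and a tool call to move; the robot and the scene stay as the last step left them, time stands still between calls to the robot, and variables do not carry over. Pictures are saved under pics/ and viewed, at most 10 in all, crops included, and the job is handed in when it is done.

Besides the shell and the picture viewer there is one more tool, called by a JSON object that holds its "fn" and its "kwargs", one argument or row to a line. servo_tool: Moves the arm, as the interface text tells. Its arguments: {"type":"object","properties":{"commands":{"type":"array","items":{"type":"array","items":{"type":"array","items":{"type":"number"}}}}},"required":["commands"]}

```bash
mkdir -p pics; cat > h.py <<'E'
import numpy as np, cv2, pickle
from station import r
def cap(n,f):
    c=r.capture(n); cv2.imwrite('pics/%s.png'%f,cv2.cvtColor(c['pixels'],cv2.COLOR_RGB2BGR)); pickle.dump(c,open('pics/%s.pkl'%f,'wb')); return c
def load(f): return pickle.load(open('pics/%s.pkl'%f,'rb'))
def ray(c,uv):
    R=np.array(c['R']);t=np.array(c['t']);d=R.T@np.linalg.inv(c['camera_matrix'])@np.array([uv[0],uv[1],1.]);return -R.T@t,d/np.linalg.norm(d)
def plane(c,uv,z):
    o,d=ray(c,uv);return o+d*(z-o[2])/d[2]
def tri(c1,p1,c2,p2):
    o1,d1=ray(c1,p1);o2,d2=ray(c2,p2)
    s=np.linalg.lstsq(np.c_[d1,-d2],o2-o1,rcond=None)[0];a=o1+s[0]*d1;b=o2+s[1]*d2
    return (a+b)/2,np.linalg.norm(a-b)
def proj(c,X):
    p=np.array(c['camera_matrix'])@(np.array(c['R'])@np.array(X)+np.array(c['t']));return p[:2]/p[2]
E
python3 - <<'E'
from h import *
np.set_printoptions(precision=4,suppress=True)
for n in ['scene','top','wrist']:
    c=cap(n,n+'0'); print(n,ray(c,(320,240)))
s=r.sense();print(s['tcp_pos'],s['ee_rot'],s['time_s'],s['gripper_width'],s['wrist_force'])
E
```

```text
scene (array([-0.0283, -0.1632,  0.7221]), array([ 0.6073,  0.3842, -0.6954]))
top (array([0.3235, 0.1852, 1.2229]), array([ 0.14  , -0.0351, -0.9895]))
wrist (array([0.3529, 0.5196, 0.3829]), array([-0.2702,  0.1225, -0.955 ]))
[0.2797 0.5581 0.2326] [[ 0.8939 -0.4484 -0.0011]
 [-0.4484 -0.8939 -0.0018]
 [-0.0002  0.0021 -1.    ]] 0.15 1.0038963510008816 [-0.1997 -0.1277  0.1369]
```

View pics/scene0.png

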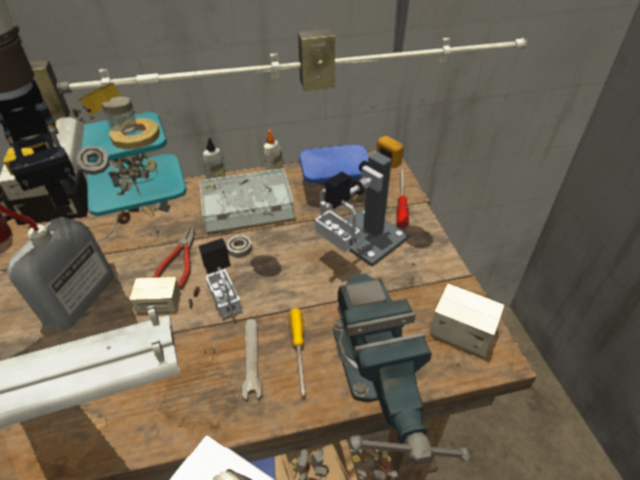

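View pics/top0.png

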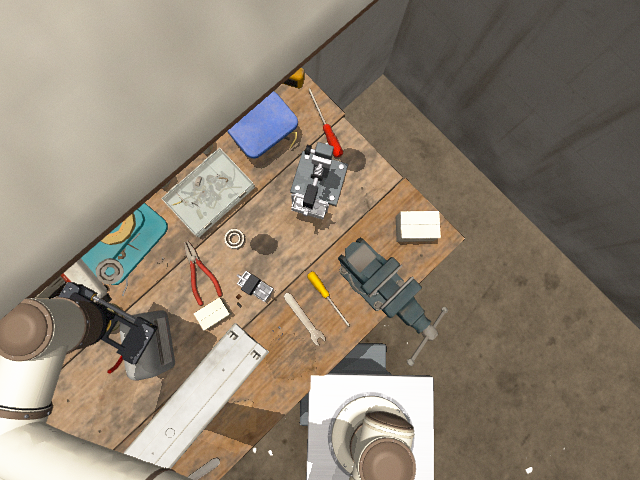

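The scene view shows the loose caddy (grip about 213,255; tray about 223,292) and the stand (post about 377,195), with the hung caddy's grip at about 340,188. In the top view the loose caddy is at (255,286) and the stand at (320,175).

```bash
python3 - <<'E'
from h import *
def crop(f,x,y,w,h,k): return cv2.resize(cv2.imread(f'pics/{f}.png')[y:y+h,x:x+w],None,fx=k,fy=k,interpolation=cv2.INTER_CUBIC)
a=np.vstack([np.hstack([crop('top0',225,255,64,50,6),crop('scene0',190,225,64,50,6)]),np.hstack([crop('top0',280,135,76,60+28,5)[:, :384],crop('scene0',312,150,76,88,5)[:,:384]])])
cv2.imwrite('pics/c1.png',a[:600] if a.shape[0]<=600 else cv2.resize(a,None,fx=600/a.shape[0],fy=600/a.shape[0]));print(a.shape)
E
```

```text
Traceback (most recent call last):
ValueError: all the input array dimensions except for the concatenation axis must match exactly, but along dimension 1, the array at index 0 has size 768 and the array at index 1 has size 760
```

```bash
python3 - <<'E'
from h import *
def crop(f,x,y,w,h,k): return cv2.resize(cv2.imread(f'pics/{f}.png')[y:y+h,x:x+w],None,fx=k,fy=k,interpolation=cv2.INTER_CUBIC)
a=np.vstack([np.hstack([crop('top0',225,260,76,44,4),crop('scene0',190,232,76,44,4)]),np.hstack([crop('top0',280,135,76,88,4),crop('scene0',312,150,76,88,4)])])
cv2.imwrite('pics/c1.png',a);print(a.shape)
E
```

```text
(528, 608, 3)
```

View pics/c1.png

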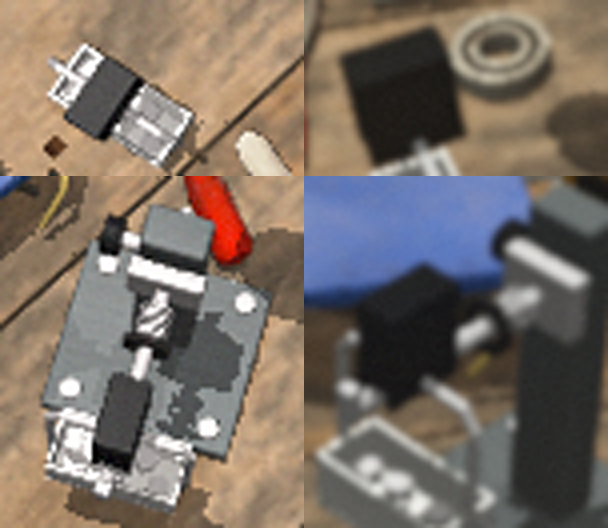

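The crops show the loose grip's top face centred near top (250.7,285) and scene (213,247). The hung grip is near top (310.5,195) and scene (338,180), with the bar running from the clamp (top ~321,160) down-left and the collar at (317,175).

```bash
python3 - <<'E'
from h import *
np.set_printoptions(precision=4,suppress=True)
T=load('top0');S=load('scene0')
tp=lambda x,y:(225+x/4,260+y/4); sp=lambda x,y:(190+(x-304)/4,232+y/4)
tq=lambda x,y:(280+x/4,135+(y-176)/4); sq=lambda x,y:(312+(x-304)/4,150+(y-176)/4)
print('loose',tri(T,tp(103,100),S,sp(396,60)))
print('hung',tri(T,tq(122,415),S,sq(409,295)))
print('post top',tri(T,tq(180,235),S,sq(576,210)))
# loose grip direction along long axis (44 mm) at z .145
a=plane(T,tp(115,75),.145);b=plane(T,tp(88,126),.145);d=b-a;print('loose ax?',d,np.linalg.norm(d),np.degrees(np.arctan2(d[1],d[0])))
a=plane(T,tq(113,450),.21);b=plane(T,tq(130,377),.21);d=b-a;print('hung ax',d,np.linalg.norm(d),np.degrees(np.arctan2(d[1],d[0])))
cl=plane(T,tq(150,335),.165);print('collar',cl)
print('clamp',plane(T,tq(166,285),.19))
for n,q in dict(plug=(115,235)).items(): print(n,plane(T,tq(*q),.165))
E
```

```text
loose (array([0.366 , 0.3039, 0.1442]), np.float64(0.0005907667822847014))
hung (array([0.5682, 0.1737, 0.2087]), np.float64(0.0009405421853939641))
post top (array([0.6763, 0.1441, 0.2013]), np.float64(0.0018339264798125975))
loose ax? [-0.0297  0.014   0.    ] 0.032833026465114906 154.66587758397077
hung ax [ 0.0421 -0.0082  0.    ] 0.042885135663968815 -11.046069498717078
collar [0.6278 0.1579 0.165 ]
clamp [0.6506 0.1502 0.19  ]
plug [0.6879 0.1803 0.165 ]
```

{"fn": "servo_tool", "kwargs": {
  "commands": [
    [[0,34,34,0,0,0,0],[0,68,67,0,0,0,0],[0,102,101,0,0,0,0],[0,136,134,0,0,0,0],[0,170,168,0,0,0,0]]
  ]
}}

```text
time_s: 0.65
tcp_pos: [0.357, 0.3304, 0.2334]
ee_rot: [[0.894, -0.448, -0.0], [-0.448, -0.894, -0.0], [0.0, 0.0, -1.0]]
wrist_force: [1.5, 0.1, 0.3]
gripper_width: 1.0
gripper_force: 0.0
```

```bash
python3 - <<'E'
from h import *
np.set_printoptions(precision=4,suppress=True)
c=cap('wrist','w1');s=r.sense();print(s['tcp_pos'],s['ee_rot'],s['joints'],s['time_s'],s['wrist_force']);print(proj(c,[.366,.304,.145]),ray(c,(320,240)))
E
```

```text
[0.357  0.3245 0.2333] [[ 0.8921 -0.4517 -0.0024]
 [-0.4517 -0.8921 -0.004 ]
 [-0.0004  0.0046 -1.    ]] [ 61.6036   8.1925 -18.7237  -0.0155 -63.3493   1.5478] 0.7 [-0.2664 -4.4296 -0.3985]
[341.9734 224.5234] (array([0.4301, 0.2918, 0.3837]), array([-0.2694,  0.1236, -0.9551]))
```

View pics/w1.png

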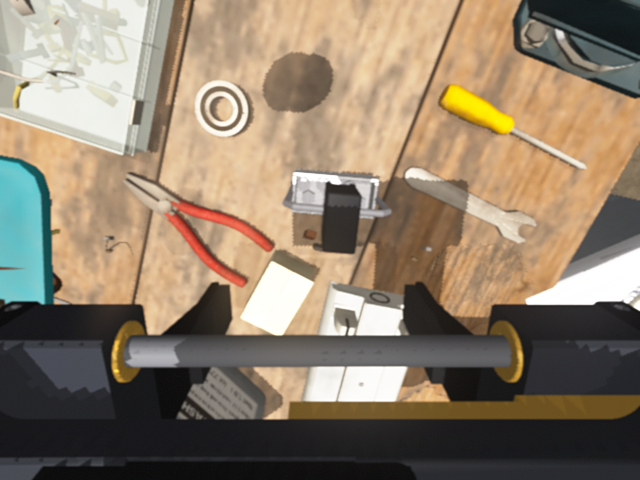

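The wrist view shows the grip block at about (341,218), columns 325–360 and rows 183–250, with its tray behind it at (335,190). It is nearly aligned with the jaws.

```bash
python3 - <<'E'
from h import *
np.set_printoptions(precision=4,suppress=True)
c=load('w1');g=c['pixels'].max(2)
for v in range(178,258,5):
    x=[u for u in range(305,375) if g[v,u]<60];print(v,(min(x),max(x)) if x else 0,int(np.median(g[v,330:352])),end='; ')
E
```

```text
178 0 218; 183 (327, 329) 185; 188 (327, 354) 46; 193 (326, 358) 53; 198 (326, 327) 84; 203 (325, 326) 82; 208 (325, 358) 52; 213 (324, 358) 51; 218 (324, 357) 51; 223 (323, 357) 51; 228 (323, 356) 51; 233 (323, 355) 51; 238 (323, 355) 52; 243 (323, 354) 52; 248 (323, 353) 54; 253 0 148;
```

```bash
python3 - <<'E'
from h import *
np.set_printoptions(precision=4,suppress=True)
c=load('w1');z=.145
L=[plane(c,(324.5,208),z),plane(c,(323,248),z)];R=[plane(c,(358.7,208),z),plane(c,(353.5,248),z)]
for e in (L,R): d=e[0]-e[1];print(e,np.degrees(np.arctan2(d[1],d[0])))
print(np.linalg.norm(L[0]-R[0]),np.linalg.norm(L[1]-R[1]))
A=plane(c,(342,200),z);B=plane(c,(338.3,251),z);print(A,B,np.linalg.norm(A-B),(A+B)/2)
E
```

```text
[array([0.3819, 0.3097, 0.145 ]), array([0.3565, 0.3234, 0.145 ])] -28.316590087772074
[array([0.3714, 0.2888, 0.145 ]), array([0.3468, 0.3041, 0.145 ])] -31.850782410552274
0.0234151314018829 0.021626647079104548
[0.3816 0.2966 0.145 ] [0.3496 0.3147 0.145 ] 0.03670833625195969 [0.3656 0.3056 0.145 ]
```

{"fn": "servo_tool", "kwargs": {
  "commands": [
    [[0,12,10,10,0,0,0.02],[0,23,20,30,0,0,0.04],[0,23,20,50,0,0,0.05],[0,23,20,50,0,0,0.05],[0,23,20,50,0,0,0.05]]
  ]
}}

```text
time_s: 1.2
tcp_pos: [0.3686, 0.3045, 0.1833]
ee_rot: [[0.871, -0.492, -0.0], [-0.492, -0.871, -0.001], [0.0, 0.001, -1.0]]
wrist_force: [0.5, -0.5, 0.2]
gripper_width: 1.004
gripper_force: 0.0
```

{"fn": "servo_tool", "kwargs": {
  "commands": [
    [[0,0,0,25,0,0,0],[0,0,0,50,0,0,0],[0,0,0,63,0,0,0],[0,0,0,63,0,0,0],[0.3,0,0,63,0,0,0]]
  ]
}}

```text
time_s: 1.7
tcp_pos: [0.3689, 0.3053, 0.1215]
ee_rot: [[0.871, -0.491, 0.001], [-0.491, -0.871, 0.001], [0.001, -0.002, -1.0]]
wrist_force: [-0.6, 0.3, 0.5]
gripper_width: 0.961
gripper_force: 0.0
```

```bash
python3 - <<'E'
from h import *
np.set_printoptions(precision=4,suppress=True)
c=cap('wrist','w2');S=cap('scene','s2')
a=np.hstack([c['pixels'][150:350,220:480],S['pixels'][180:380,140:400]])
cv2.imwrite('pics/c2.png',cv2.resize(a[:,:,::-1],None,fx=1.5,fy=1.5));print(r.sense()['tcp_pos'])
E
```

```text
[0.369  0.3053 0.1219]
```

View pics/c2.png

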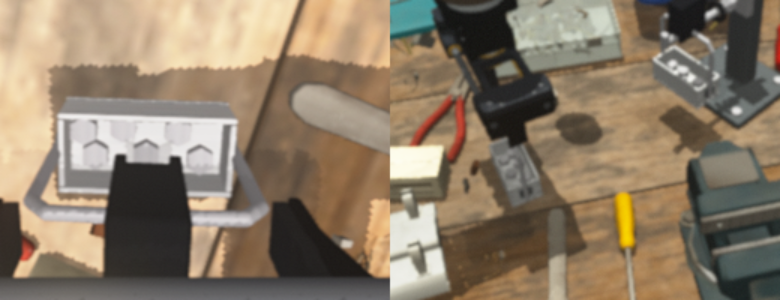

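The grip (columns 108–188) sits centred between the open fingers (15 and 272), and the yaw error is only 1–2°. I'll close.

{"fn": "servo_tool", "kwargs": {
  "commands": [
    [[0.5,0,0,0,0,0,0],[0.7,0,0,0,0,0,0],[1,0,0,0,0,0,0],[1,0,0,0,0,0,0],[1,0,0,0,0,0,0]]
  ]
}}

```text
time_s: 2.3
tcp_pos: [0.3684, 0.3041, 0.1206]
ee_rot: [[0.87, -0.492, 0.0], [-0.492, -0.87, 0.0], [-0.0, -0.0, -1.0]]
wrist_force: [0.4, -0.3, 0.4]
gripper_width: 0.449
gripper_force: 0.0
```

{"fn": "servo_tool", "kwargs": {
  "commands": [
    [[1,0,0,0,0,0,0],[1,0,0,0,0,0,0],[1,0,0,0,0,0,0],[1,0,0,0,0,0,0],[1,0,0,0,0,0,0]]
  ]
}}

```text
time_s: 2.8
tcp_pos: [0.3683, 0.3041, 0.1205]
ee_rot: [[0.87, -0.492, -0.0], [-0.492, -0.87, -0.0], [-0.0, 0.0, -1.0]]
wrist_force: [0.7, -0.1, -0.6]
gripper_width: 0.274
gripper_force: 29.6
```

{"fn": "servo_tool", "kwargs": {
  "commands": [
    [[1,0,0,-15,0,0,0],[1,0,0,-45,0,0,0],[1,0,0,-75,0,0,0],[1,0,0,-95,0,0,0],[1,0,0,-100,0,0,0]]
  ]
}}

```text
time_s: 3.3
tcp_pos: [0.369, 0.305, 0.2228]
ee_rot: [[0.87, -0.492, 0.003], [-0.492, -0.87, 0.004], [0.001, -0.005, -1.0]]
wrist_force: [-0.5, 0.4, -1.6]
gripper_width: 0.274
gripper_force: 29.6
```

{"fn": "servo_tool", "kwargs": {
  "commands": [
    [[1,20,7,0,0,0,-0.05],[1,55,19,0,0,0,-0.12],[1,90,31,0,0,0,-0.2],[1,120,41,0,0,0,-0.25],[1,133,45,0,0,0,-0.262]]
  ]
}}

```text
time_s: 3.8
tcp_pos: [0.4624, 0.1972, 0.2188]
ee_rot: [[0.968, -0.252, -0.003], [-0.252, -0.968, -0.002], [-0.002, 0.002, -1.0]]
wrist_force: [0.2, 0.5, -2.3]
gripper_width: 0.273
gripper_force: 29.6
```

{"fn": "servo_tool", "kwargs": {
  "commands": [
    [[1,0,0,0,0,0,0],[1,0,0,0,0,0,0],[1,0,0,0,0,0,0],[1,0,0,0,0,0,0],[1,0,0,0,0,0,0]]
  ]
}}

```text
time_s: 4.3
tcp_pos: [0.4616, 0.2, 0.2206]
ee_rot: [[0.969, -0.249, -0.0], [-0.249, -0.969, 0.0], [-0.0, -0.0, -1.0]]
wrist_force: [-0.3, 0.4, -2.1]
gripper_width: 0.277
gripper_force: 29.6
```

```bash
python3 - <<'E'
from h import *
np.set_printoptions(precision=4,suppress=True)
c=cap('wrist','w3');s=r.sense();print(s['tcp_pos'],s['ee_rot'],s['wrist_force'],s['gripper_width'])
cv2.imwrite('pics/c3.png',cv2.resize(c['pixels'][0:400,120:520,::-1],None,fx=1.5,fy=1.5))
print(proj(c,[.568,.174,.21]),proj(c,[.53,.1818,.165]),proj(c,[.651,.1505,.165]))
E
```

```text
[0.4617 0.1999 0.2206] [[ 0.9685 -0.2492  0.0001]
 [-0.2492 -0.9685  0.0002]
 [ 0.     -0.0002 -1.    ]] [ 0.0803 -0.663  -0.3468] 0.2776900451017835
[308.9925  59.6839] [314.4471 150.9751] [ 314.3998 -130.8695]
```

View pics/c3.png

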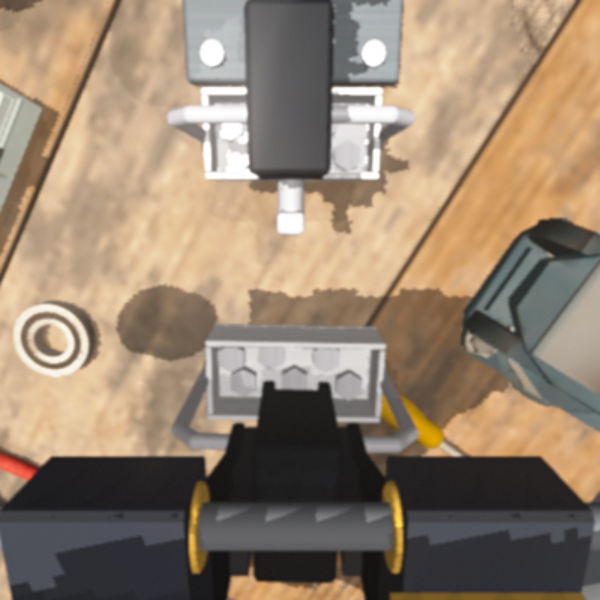

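The view shows the bar's tip at full-image (313,148). The hung grip is centred on column ~312, the loose tray on ~317, and the held block's front edge is at about (319,378)/crop (299,385).

```bash
python3 - <<'E'
from h import *
np.set_printoptions(precision=2,suppress=True)
c=load('w3');P=c['pixels'].astype(int);g=P.max(2)
s=r.sense();T=np.array(s['tcp_pos']);R=np.array(s['ee_rot'])
tool=lambda X:(R.T@(X-T))*1000
def runs(v,lo,hi,cond):
    x=[u for u in range(lo,hi) if cond(g[v,u])];return (min(x),max(x)) if x else None
print('hung')
for v in range(4,120,14):
    q=runs(v,270,350,lambda a:a<95)
    if q: print(v,q,tool(plane(c,(sum(q)/2,v),.21)),end='; ')
print('\ntip')
for v in range(117,160,3):
    q=runs(v,298,330,lambda a:a>205); print(v,q,tool(plane(c,(sum(q)/2,v),.176))[:2] if q else '',end='; ')
print('\nheld')
for v in range(250,290,4): print(v,runs(v,280,355,lambda a:a<60),end=' ')
for v in (205,228,240):
    print('\n',v,g[v,246:268],g[v,366:388])
for dx in (22,-22):
  for dy in (-12,0,12): print(dx,dy,proj(c,T+R@[dx/1e3,dy/1e3,-.0245]))
E
```

```text
hung
4 (284, 341) [129.18   0.13  10.6 ]; 18 (309, 342) [124.38   5.27  10.6 ]; 32 (310, 342) [119.47   5.51  10.6 ]; 46 (312, 342) [114.46   5.95  10.6 ]; 60 (315, 339) [109.34   6.    10.6 ]; 74 (315, 340) [104.12   6.25  10.6 ]; 88 (315, 339) [98.77  6.1  10.6 ]; 102 (319, 339) [93.31  6.99 10.6 ]; 116 (292, 335) [87.72  0.43 10.6 ]; 
tip
117 None ; 120 None ; 123 (306, 311) [85.46 -2.46]; 126 (306, 319) [83.97 -0.38]; 129 (298, 329) [82.48  0.14]; 132 (298, 329) [80.98  0.14]; 135 (298, 329) [79.47  0.13]; 138 (298, 329) [77.96  0.13]; 141 (299, 329) [76.44  0.39]; 144 (305, 329) [74.91  1.98]; 147 (305, 329) [73.37  1.98]; 150 (305, 329) [71.83  1.98]; 153 (298, 329) [70.27  0.11]; 156 (298, 329) [68.71  0.11]; 159 (298, 329) [67.15  0.1 ]; 
held
250 None 254 None 258 (296, 339) 262 (296, 339) 266 (294, 340) 270 (294, 341) 274 (293, 342) 278 (293, 342) 282 (293, 343) 286 (280, 354) 
 205 [132 132 133 130 131 129 127 125 122 119 118 119 122 125 126 130 147 183
 211 221 225 223] [141 141 138 129 113  89  75  78  97 115 131 139 140 137 136 134 132 132
 131 130 133 132]

 228 [114 113 112 113 114 113 112 112 110 114 146 195 219 224 223 223 221 222
 220 220 219 219] [141 140 142 141 143 142 141 140 140 138 137 132 132 133 137 138 141 142
 143 145 145 143]

 240 [171 171 171 170 172 176 180 185 189 180 163 180 208 219 199 154 119 114
 128 160 184 191] [174 132 107 100 102 116 160 200 215 203 160 125 124 129 133 133 134 132
 131 130 128 126]
22 -12 [281.19 291.88]
22 0 [312.05 291.88]
22 12 [342.91 291.89]
-22 -12 [284.25 385.97]
-22 0 [312.41 385.97]
-22 12 [340.58 385.97]
```

{"fn": "servo_tool", "kwargs": {
  "commands": [
    [[1,4,0,4,0,0,0],[1,14,-1,9,0,0,0],[1,24,-2,14,0,0,0],[1,30,-2.2,14,0,0,0],[1,30,-2.2,14,0,0,0]]
  ]
}}

```text
time_s: 4.85
tcp_pos: [0.4926, 0.1937, 0.2059]
ee_rot: [[0.968, -0.251, -0.001], [-0.251, -0.968, -0.001], [-0.0, 0.001, -1.0]]
wrist_force: [0.2, -0.6, -2.3]
gripper_width: 0.274
gripper_force: 29.6
```

{"fn": "servo_tool", "kwargs": {
  "commands": [
    [[1,0,0,0,0,0,0],[1,0,0,0,0,0,0],[1,0,0,0,0,0,0],[1,0,0,0,0,0,0],[1,0,0,0,0,0,0]]
  ]
}}

```text
time_s: 5.35
tcp_pos: [0.4915, 0.1942, 0.2068]
ee_rot: [[0.968, -0.25, 0.0], [-0.25, -0.968, 0.0], [0.0, -0.0, -1.0]]
wrist_force: [0.6, 0.7, -1.2]
gripper_width: 0.275
gripper_force: 29.6
```

```bash
python3 - <<'E'
from h import *
np.set_printoptions(precision=4,suppress=True)
c=cap('wrist','w4');s=r.sense();print(s['tcp_pos'],s['ee_rot'],s['wrist_force'])
T=np.array(s['tcp_pos']);R=np.array(s['ee_rot'])
print('front bottom',proj(c,T+R@[.022,0,.028]),'front top',proj(c,T+R@[.022,0,-.0245]))
cv2.imwrite('pics/c4.png',cv2.resize(c['pixels'][100:300,217:417,::-1],None,fx=3,fy=3,interpolation=cv2.INTER_CUBIC))
E
```

```text
[0.4915 0.1942 0.2067] [[ 0.9683 -0.2499  0.0002]
 [-0.2499 -0.9683  0.0002]
 [ 0.0002 -0.0002 -1.    ]] [ 0.4582 -0.2132 -1.0688]
front bottom [313.199  248.7761] front top [311.9707 291.953 ]
```

View pics/c4.png

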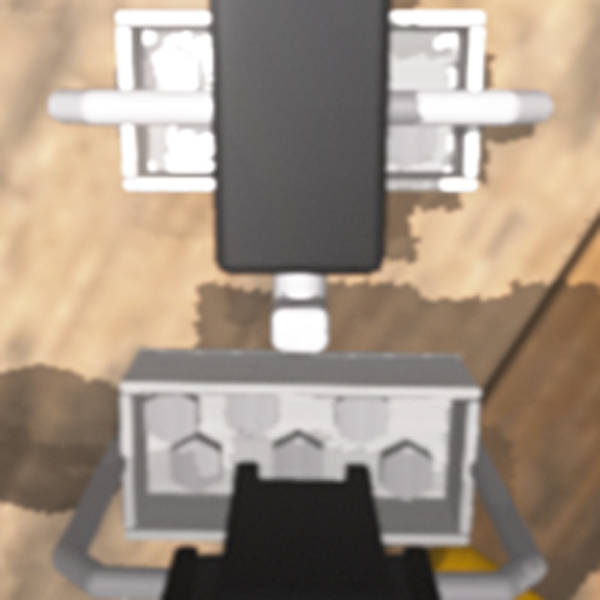

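{"fn": "servo_tool", "kwargs": {
  "commands": [
    [[1,3,-0.4,0,0,0,0],[1,8,-0.4,0,0,0,0],[1,14,-0.4,0,0,0,0],[1,19,-0.4,0,0,0,0],[1,22,-0.4,0,0,0,0]]
  ]
}}

```text
time_s: 5.9
tcp_pos: [0.5136, 0.1888, 0.2064]
ee_rot: [[0.968, -0.251, -0.0], [-0.251, -0.968, -0.0], [-0.0, 0.0, -1.0]]
wrist_force: [-0.4, 0.3, -1.1]
gripper_width: 0.275
gripper_force: 29.6
```

{"fn": "servo_tool", "kwargs": {
  "commands": [
    [[1,2,0,0,0,0,0],[1,5,0,0,0,0,0],[1,8,0,0,0,0,0],[1,10,0,0,0,0,0],[1,11,0,0,0,0,0]]
  ]
}}

```text
time_s: 6.4
tcp_pos: [0.5238, 0.1862, 0.2065]
ee_rot: [[0.968, -0.25, -0.0], [-0.25, -0.968, -0.0], [-0.0, 0.0, -1.0]]
wrist_force: [-0.3, -0.4, -1.8]
gripper_width: 0.277
gripper_force: 29.6
```

{"fn": "servo_tool", "kwargs": {
  "commands": [
    [[1,2,0,0,0,0,0],[1,4,0,0,0,0,0],[1,6,0,0,0,0,0],[1,8,0,0,0,0,0],[1,10,0,0,0,0,0]]
  ]
}}

```text
time_s: 6.9
tcp_pos: [0.5333, 0.1837, 0.2065]
ee_rot: [[0.968, -0.25, -0.0], [-0.25, -0.968, -0.0], [-0.0, 0.0, -1.0]]
wrist_force: [-1.6, 0.2, -1.0]
gripper_width: 0.274
gripper_force: 29.6
```

{"fn": "servo_tool", "kwargs": {
  "commands": [
    [[1,2,0,0,0,0,0],[1,4,0,0,0,0,0],[1,6,0,0,0,0,0],[1,8,0,0,0,0,0],[1,10,0,0,0,0,0]]
  ]
}}

```text
time_s: 7.4
tcp_pos: [0.5431, 0.1812, 0.2065]
ee_rot: [[0.968, -0.25, -0.0], [-0.25, -0.968, -0.0], [-0.0, 0.0, -1.0]]
wrist_force: [-1.1, 0.5, -1.8]
gripper_width: 0.275
gripper_force: 29.6
```

{"fn": "servo_tool", "kwargs": {
  "commands": [
    [[1,2,0,0,0,0,0],[1,4,0,0,0,0,0],[1,6,0,0,0,0,0],[1,8,0,0,0,0,0],[1,8,0,0,0,0,0]]
  ]
}}

```text
time_s: 7.9
tcp_pos: [0.5512, 0.1792, 0.2065]
ee_rot: [[0.968, -0.25, 0.001], [-0.25, -0.968, 0.0], [0.0, -0.0, -1.0]]
wrist_force: [0.6, 0.6, 0.1]
gripper_width: 0.274
gripper_force: 29.6
```

```bash
python3 - <<'E'
from h import *
np.set_printoptions(precision=4,suppress=True)
c=cap('wrist','w5');S=cap('scene','s5');s=r.sense();print(s['tcp_pos'],s['wrist_force'])
a=np.hstack([cv2.resize(c['pixels'][50:350,167:467],(450,450)),cv2.resize(S['pixels'][120:250,280:370],(312,450))])
cv2.imwrite('pics/c5.png',a[:,:,::-1])
E
```

```text
[0.5511 0.1792 0.2066] [ 0.6526 -0.825  -1.0527]
```

View pics/c5.png

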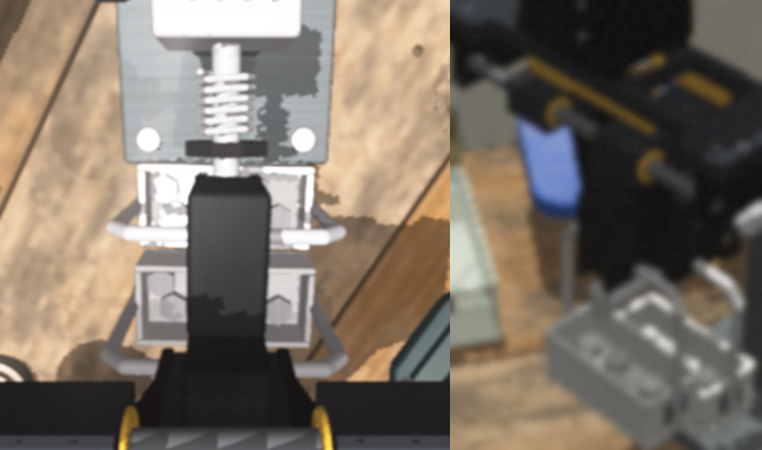

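The two grips are nose to tail and in line. The hung block's far end (crop row ~178) is about 9 mm short of the collar (row ~150).

{"fn": "servo_tool", "kwargs": {
  "commands": [
    [[1,2,0,0,0,0,0],[1,4,0,0,0,0,0],[1,6,0,0,0,0,0],[1,7,0,0,0,0,0],[1,8,0,0,0,0,0]]
  ]
}}

```text
time_s: 8.5
tcp_pos: [0.5583, 0.1772, 0.2065]
ee_rot: [[0.968, -0.25, -0.001], [-0.25, -0.968, -0.0], [-0.001, 0.0, -1.0]]
wrist_force: [-2.6, 0.6, -0.3]
gripper_width: 0.279
gripper_force: 29.6
```

{"fn": "servo_tool", "kwargs": {
  "commands": [
    [[1,0.5,0,0,0,0,0],[1,1,0,0,0,0,0],[1,1.5,0,0,0,0,0],[1,2,0,0,0,0,0],[1,2,0,0,0,0,0]]
  ]
}}

```text
time_s: 9.0
tcp_pos: [0.5598, 0.1767, 0.2065]
ee_rot: [[0.968, -0.25, -0.001], [-0.25, -0.968, -0.0], [-0.001, 0.001, -1.0]]
wrist_force: [-4.6, 1.9, 1.2]
gripper_width: 0.279
gripper_force: 29.6
```

{"fn": "servo_tool", "kwargs": {
  "commands": [
    [[1,0.5,0,0,0,0,0],[1,1,0,0,0,0,0],[1,1,0,0,0,0,0],[1,1,0,0,0,0,0],[1,1,0,0,0,0,0]]
  ]
}}

```text
time_s: 9.5
tcp_pos: [0.5604, 0.1765, 0.2065]
ee_rot: [[0.968, -0.25, -0.002], [-0.25, -0.968, -0.0], [-0.002, 0.001, -1.0]]
wrist_force: [-7.0, 2.0, 1.7]
gripper_width: 0.273
gripper_force: 29.6
```

```bash
python3 -c "
from h import *
s=r.sense();print(s['tcp_pos'],s['wrist_force'])"
```

```text
[0.56041155 0.17648744 0.20650797] [-7.01290002  1.97429357  1.72486332]
```

{"fn": "servo_tool", "kwargs": {
  "commands": [
    [[1,0.5,0,0,0,0,0],[1,1,0,0,0,0,0],[1,1.5,0,0,0,0,0],[1,1.8,0,0,0,0,0],[1,1.8,0,0,0,0,0]]
  ]
}}

```text
time_s: 10.0
tcp_pos: [0.5614, 0.1761, 0.2065]
ee_rot: [[0.968, -0.25, -0.004], [-0.25, -0.968, -0.0], [-0.003, 0.001, -1.0]]
wrist_force: [-8.0, 1.4, 2.7]
gripper_width: 0.273
gripper_force: 29.7
```

{"fn": "servo_tool", "kwargs": {
  "commands": [
    [[1,0.6,0,0,0,0,0],[1,1.2,0,0,0,0,0],[1,1.5,0,0,0,0,0],[1,1.5,0,0,0,0,0],[1,1.5,0,0,0,0,0]]
  ]
}}

```text
time_s: 10.5
tcp_pos: [0.5623, 0.1757, 0.2065]
ee_rot: [[0.968, -0.25, -0.005], [-0.25, -0.968, -0.001], [-0.004, 0.002, -1.0]]
wrist_force: [-10.4, 2.3, 4.3]
gripper_width: 0.275
gripper_force: 29.8
```

```bash
python3 - <<'E'
from h import *
np.set_printoptions(precision=4,suppress=True)
c=cap('wrist','w6');S=cap('scene','s6');s=r.sense();print(s['tcp_pos'],s['wrist_force'],s['moment'])
a=np.hstack([cv2.resize(c['pixels'][50:350,167:467],(450,450)),cv2.resize(S['pixels'][120:250,280:370],(312,450))])
cv2.imwrite('pics/c6.png',a[:,:,::-1])
E
```

```text
[0.5623 0.1757 0.2065] [-9.8508  1.9435  3.1603] [0.717  2.8488 0.0339]
```

View pics/c6.png

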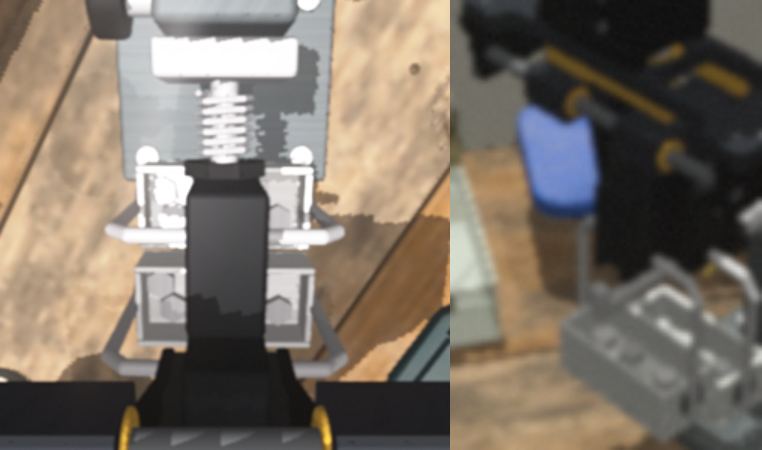

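Everything is straight, and the hung block is now against the collar at about 10 N. I'll lower now.

{"fn": "servo_tool", "kwargs": {
  "commands": [
    [[1,0,0,2,0,0,0],[1,0,0,4,0,0,0],[1,0,0,6,0,0,0],[1,0,0,8,0,0,0],[1,0,0,8,0,0,0]]
  ]
}}

```text
time_s: 11.1
tcp_pos: [0.5623, 0.1756, 0.198]
ee_rot: [[0.968, -0.25, -0.005], [-0.25, -0.968, -0.001], [-0.005, 0.002, -1.0]]
wrist_force: [-8.4, 2.4, 2.7]
gripper_width: 0.274
gripper_force: 29.8
```

{"fn": "servo_tool", "kwargs": {
  "commands": [
    [[1,0,0,1,0,0,0],[1,0,0,2,0,0,0],[1,0,0,3,0,0,0],[1,0,0,4,0,0,0],[1,0,0,4,0,0,0]]
  ]
}}

```text
time_s: 11.6
tcp_pos: [0.5623, 0.1757, 0.1942]
ee_rot: [[0.968, -0.25, -0.005], [-0.25, -0.968, -0.001], [-0.005, 0.002, -1.0]]
wrist_force: [-8.7, 1.8, 3.0]
gripper_width: 0.276
gripper_force: 29.8
```

{"fn": "servo_tool", "kwargs": {
  "commands": [
    [[1,0,0,1,0,0,0],[1,0,0,2,0,0,0],[1,0,0,3,0,0,0],[1,0,0,4,0,0,0],[1,0,0,4,0,0,0]]
  ]
}}

```text
time_s: 12.1
tcp_pos: [0.5623, 0.1756, 0.1902]
ee_rot: [[0.968, -0.25, -0.005], [-0.25, -0.968, -0.001], [-0.005, 0.002, -1.0]]
wrist_force: [-9.8, 2.8, 2.8]
gripper_width: 0.275
gripper_force: 29.8
```

{"fn": "servo_tool", "kwargs": {
  "commands": [
    [[1,0,0,1,0,0,0],[1,0,0,2,0,0,0],[1,0,0,3,0,0,0],[1,0,0,3.5,0,0,0],[1,0,0,3.5,0,0,0]]
  ]
}}

```text
time_s: 12.6
tcp_pos: [0.5623, 0.1756, 0.1867]
ee_rot: [[0.968, -0.25, -0.005], [-0.25, -0.968, -0.001], [-0.005, 0.002, -1.0]]
wrist_force: [-8.7, 2.3, 3.3]
gripper_width: 0.274
gripper_force: 29.8
```

Clear of the tip. Next is the last millimetre or so, watching for contact.

{"fn": "servo_tool", "kwargs": {
  "commands": [
    [[1,0,0,0.4,0,0,0],[1,0,0,0.8,0,0,0],[1,0,0,1.2,0,0,0],[1,0,0,1.2,0,0,0],[1,0,0,1.2,0,0,0]]
  ]
}}

```text
time_s: 13.1
tcp_pos: [0.5623, 0.1756, 0.1856]
ee_rot: [[0.968, -0.25, -0.005], [-0.25, -0.968, -0.001], [-0.005, 0.002, -1.0]]
wrist_force: [-9.8, 2.4, 3.8]
gripper_width: 0.275
gripper_force: 29.9
```

```bash
python3 -c "
from h import *
s=r.sense();print(s['tcp_pos'],s['wrist_force'])"
```

```text
[0.56227084 0.17561308 0.18558648] [-9.8269554   2.38337021  3.80608042]
```

{"fn": "servo_tool", "kwargs": {
  "commands": [
    [[1,0,0,0.4,0,0,0],[1,0,0,0.8,0,0,0],[1,-0.5,0,0.8,0,0,0],[1,-1,0,0.8,0,0,0],[1,-1,0,0.8,0,0,0]]
  ]
}}

```text
time_s: 13.6
tcp_pos: [0.5622, 0.1757, 0.1852]
ee_rot: [[0.968, -0.25, -0.003], [-0.25, -0.968, -0.001], [-0.002, 0.002, -1.0]]
wrist_force: [-7.6, 2.0, 4.0]
gripper_width: 0.276
gripper_force: 29.9
```

{"fn": "servo_tool", "kwargs": {
  "commands": [
    [[1,-0.5,0,0,0,0,0],[1,-1,0,0,0,0,0],[1,-1.5,0,0,0,0,0],[1,-1.5,0,0,0,0,0],[1,-1.5,0,0,0,0,0]]
  ]
}}

```text
time_s: 14.1
tcp_pos: [0.5614, 0.1759, 0.1852]
ee_rot: [[0.968, -0.25, -0.002], [-0.25, -0.968, -0.001], [-0.001, 0.001, -1.0]]
wrist_force: [-5.2, 0.6, 3.1]
gripper_width: 0.278
gripper_force: 29.9
```

{"fn": "servo_tool", "kwargs": {
  "commands": [
    [[0.65,0,0,0,0,0,0],[0.55,0,0,0,0,0,0],[0.45,0,0,0,0,0,0],[0.4,0,0,0,0,0,0],[0.4,0,0,0,0,0,0]]
  ]
}}

```text
time_s: 14.6
tcp_pos: [0.5625, 0.1763, 0.1851]
ee_rot: [[0.968, -0.25, 0.001], [-0.25, -0.968, 0.0], [0.0, -0.0, -1.0]]
wrist_force: [-0.0, 0.0, 0.0]
gripper_width: 0.578
gripper_force: 0.0
```

{"fn": "servo_tool", "kwargs": {
  "commands": [
    [[0.4,0,0,0,0,0,0],[0.4,0,0,0,0,0,0],[0.4,0,0,0,0,0,0],[0.4,0,0,0,0,0,0],[0.4,0,0,0,0,0,0]]
  ]
}}

```text
time_s: 15.1
tcp_pos: [0.5622, 0.1763, 0.1851]
ee_rot: [[0.968, -0.25, 0.0], [-0.25, -0.968, 0.0], [0.0, -0.0, -1.0]]
wrist_force: [1.1, -0.4, 1.0]
gripper_width: 0.601
gripper_force: 0.0
```

Free, so I'll go up and look.

{"fn": "servo_tool", "kwargs": {
  "commands": [
    [[0.4,0,0,-8,0,0,0],[0.4,0,0,-25,0,0,0],[0.4,0,0,-50,0,0,0],[0.4,0,0,-75,0,0,0],[0.4,0,0,-90,0,0,0]]
  ]
}}

```text
time_s: 15.6
tcp_pos: [0.563, 0.1765, 0.2782]
ee_rot: [[0.968, -0.25, 0.004], [-0.25, -0.968, 0.001], [0.003, -0.002, -1.0]]
wrist_force: [-0.0, 1.0, 0.2]
gripper_width: 0.6
gripper_force: 0.0
```

{"fn": "servo_tool", "kwargs": {
  "commands": [
    [[0.4,-15,0,0,0,0,0],[0.4,-45,0,0,0,0,0],[0.4,-75,0,0,0,0,0],[0.4,-95,0,0,0,0,0],[0.4,-100,0,0,0,0,0]]
  ]
}}

```text
time_s: 16.1
tcp_pos: [0.4639, 0.2015, 0.2762]
ee_rot: [[0.969, -0.248, 0.001], [-0.248, -0.969, 0.001], [0.001, -0.001, -1.0]]
wrist_force: [-0.3, -0.4, 0.2]
gripper_width: 0.599
gripper_force: 0.0
```

```bash
python3 - <<'E'
from h import *
c=cap('wrist','w7');S=cap('scene','s7');t=cap('top','t7')
f=lambda i,y,x,h,w,W:cv2.resize(i['pixels'][y:y+h,x:x+w],(W,450),interpolation=cv2.INTER_CUBIC)
a=np.hstack([f(c,0,207,240,220,412),f(S,140,300,120,100,375)])
cv2.imwrite('pics/c7.png',a[:,:,::-1])
E
```

```text
(no output)
```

View pics/c7.png

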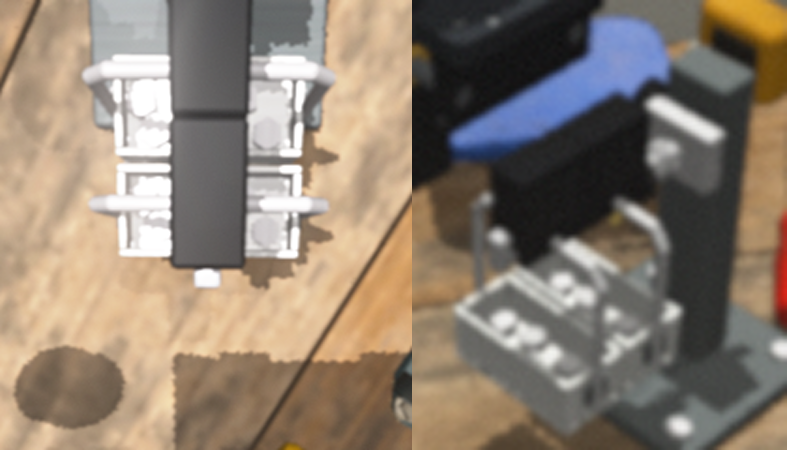

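Both caddies hang level and nose to tail on the bar. The tip stands in front of the loose caddy's grip at crop (207,278), and both grip tops are at the same height.

```bash
python3 -c "
from station import r
print(r.finish_job())"
```

```text
the job is handed in; nothing more can be done
None
```

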